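# Change the batch on the microscope stage

## Task

Change the batch on the microscope stage: first, with the sled still in, swing the brass lock collar fully open to the white mark, then pull the sled all the way out from under the microscope. Move every red (inspected) module from the sled to the yellow tray and lay every green (waiting) module from the mat flat in the sled; then push the sled fully home under the microscope and, last, turn the collar back so that its red pin lines up with the green lock mark, not past it. Leave the bottle, multimeter and pot where they stand, and let go of everything at the end.

Things in the scene. Friction and masses are not known exactly. Their poses are not given: they have to be found in the camera images.
- collar (a joint): Angle (rad) of the brass lock collar about its vertical axis. 0 = fully open, against a stop, its red pin at the white mark; grows counter-clockwise seen from above; 1.35 = locked, pin at the green mark (within 0.12 rad counts); a second stop at 1.70 is past the mark. It begins closed, 1.25 to 1.6. It turns stiffly (friction 0.1 N m, about 2 N at the pin) and stays where it is left.
- collar_pin (a point): Centre of the top of the collar's upright red pin: 15 mm in diameter, free-standing for the uppermost 25 mm, its top 55 mm above the table; 62 mm from the collar's axis, joined to it by a flat arm. Turns with the collar.
- collar_axis (a point): Point on the collar's vertical axis, 15 mm above the table; its axes are the station's. At collar angle a the pin stands from here in direction (-sin a, cos a) of the station's x, y. The steel spigot in the middle of the collar is 36 mm wide and its top is 44 mm above the table.
- sled (a joint): Position (m) of the aluminium sled on its guide: 0 = fully home under the microscope, against a stop (within 8 mm counts); grows as it is pulled out along the station's -y; 0.20 = all the way out, against a stop (over 0.16 counts as out). Begins within 5 mm of home. Friction about 1.5 N, stays where it is left.
- sled_floor (a point): Centre of the sled's inner floor, 20 mm above the table; x across the sled, y along its guide pointing into the microscope, z up. The sled is an open tray, inside 66 mm (x) by 164 mm (y), walls 4 mm thick rising 12 mm above the floor. It takes up to three modules side by side along y, 52 mm apart, their long side across the sled.
- station: Microscope station, fixed to the table; origin under it, z up, y along the sled's guide. The microscope hangs over x 0, y 100 mm: lens 103 mm above the table, barrel 52 mm wide to 255 mm high, on a column at x 98 mm, 285 mm high. Inspected modules start at about y 55 and 140 mm, in the sled. White (open) and green (lock) marks lie on the grey flange at the collar, just outside the pin.
- sled_handle (a point): Centre of the top of the sled's upright red pull pin, 16 mm in diameter, 36 mm tall, its top 56 mm above the table, 121 mm from the sled's centre at its outer (-y) end.
- out_tray_in (a point): Centre of the inner floor of the yellow tray for inspected modules, 3 mm above the table; inside 114 mm (x) by 174 mm (y), walls 3 mm thick, rim 25 mm above the table. Fixed to the table.
- flux_bottle: Amber bottle with yellow cap, 48 mm across, 130 mm tall; origin under its centre. Leave alone.
- multimeter: Red multimeter lying flat, 150 x 75 x 34 mm; origin under its centre. Leave alone.
- tool_pot: Black pot, 70 mm across, 80 mm tall; origin under its centre. Leave alone.
- new1: Waiting module, green board with a silver block: 46 x 36 mm board 5 mm thick with a block 30 x 20 x 20 mm (x, y, z) centred on top, 25 mm high over all, 50 g. Origin: centre of the underside; x along the 46 mm side, z up. Best gripped across the 20 mm width of the block, with the fingertips just above the board. It may be absent (None in the state from the start).
- new2: Waiting module, green board with a silver block: 46 x 36 mm board 5 mm thick with a block 30 x 20 x 20 mm (x, y, z) centred on top, 25 mm high over all, 50 g. Origin: centre of the underside; x along the 46 mm side, z up. Best gripped across the 20 mm width of the block, with the fingertips just above the board. It may be absent (None in the state from the start).
- new3: Waiting module, green board with a silver block: 46 x 36 mm board 5 mm thick with a block 30 x 20 x 20 mm (x, y, z) centred on top, 25 mm high over all, 50 g. Origin: centre of the underside; x along the 46 mm side, z up. Best gripped across the 20 mm width of the block, with the fingertips just above the board. It may be absent (None in the state from the start).
- done1: Inspected module, red board with a black block: 46 x 36 mm board 5 mm thick with a block 30 x 20 x 20 mm (x, y, z) centred on top, 25 mm high over all, 50 g. Origin: centre of the underside; x along the 46 mm side, z up. Best gripped across the 20 mm width of the block, with the fingertips just above the board. It may be absent (None in the state from the start).
- done2: Inspected module, red board with a black block: 46 x 36 mm board 5 mm thick with a block 30 x 20 x 20 mm (x, y, z) centred on top, 25 mm high over all, 50 g. Origin: centre of the underside; x along the 46 mm side, z up. Best gripped across the 20 mm width of the block, with the fingertips just above the board. It may be absent (None in the state from the start).
Mind the look-alikes: they are no part of the job. What is shaped like the new2 but blue or purple is not meant.

How it is judged (in metres and radians):
On the way, in this order (a step that is already met when the one before it is completed fails the run):
1. the collar is swung open (within 0.12 rad of its open stop) with the sled still home (value of joint collar below 0.12 rad and value of joint sled below 0.03 m), for 0.1 s.
2. the sled is pulled out by more than 160 mm with the collar open (value of joint sled above 0.16 m and value of joint collar below 0.3 rad), for 0.2 s.
3. every inspected module is in the yellow tray and every waiting module flat in the sled (x of new1 in the frame of sled_floor between -0.02 and 0.02 m and y of new1 in the frame of sled_floor between -0.072 and 0.072 m and z of new1 in the frame of sled_floor between -0.004 and 0.008 m and angle between each of new1, new2, new3, done1, done2's own z axis and vertical below 0.15 rad and x of new2 in the frame of sled_floor between -0.02 and 0.02 m and y of new2 in the frame of sled_floor between -0.072 and 0.072 m and z of new2 in the frame of sled_floor between -0.004 and 0.008 m and x of new3 in the frame of sled_floor between -0.02 and 0.02 m and y of new3 in the frame of sled_floor between -0.072 and 0.072 m and z of new3 in the frame of sled_floor between -0.004 and 0.008 m and x of done1 in the frame of out_tray_in between -0.05 and 0.05 m and y of done1 in the frame of out_tray_in between -0.08 and 0.08 m and z of done1 in the frame of out_tray_in between -0.004 and 0.008 m and x of done2 in the frame of out_tray_in between -0.05 and 0.05 m and y of done2 in the frame of out_tray_in between -0.08 and 0.08 m and z of done2 in the frame of out_tray_in between -0.004 and 0.008 m), for 0.2 s.
4. the loaded sled is pushed fully home with the collar still open (value of joint sled below 0.008 m and x of new1 in the frame of sled_floor between -0.02 and 0.02 m and y of new1 in the frame of sled_floor between -0.072 and 0.072 m and z of new1 in the frame of sled_floor between -0.004 and 0.008 m and angle between each of new1, new2, new3's own z axis and vertical below 0.15 rad and x of new2 in the frame of sled_floor between -0.02 and 0.02 m and y of new2 in the frame of sled_floor between -0.072 and 0.072 m and z of new2 in the frame of sled_floor between -0.004 and 0.008 m and x of new3 in the frame of sled_floor between -0.02 and 0.02 m and y of new3 in the frame of sled_floor between -0.072 and 0.072 m and z of new3 in the frame of sled_floor between -0.004 and 0.008 m and value of joint collar below 0.3 rad), for 0.2 s.
5. the collar is turned to the lock mark with the sled home (value of joint sled below 0.008 m and value of joint collar between 1.23 and 1.47 rad), for 0.2 s.
At the end, for the whole second after the job is handed in: Every waiting module lies flat in the sled and every inspected one flat in the yellow tray, all at rest; the sled is within 8 mm of home; the collar is within 0.12 rad of the lock mark (all of step 3 and all of step 5 and linear speed of each of new1, new2, new3, done1, done2 below 0.02 m/s); the robot touches nothing.
It fails at once if the flux bottle is moved more than 30 mm or tipped over (distance of flux_bottle from where it was at the start of the episode above 0.03 m or angle between flux_bottle's own z axis and vertical above 0.5 rad).
It fails at once if the multimeter is moved more than 30 mm or tipped over (distance of multimeter from where it was at the start of the episode above 0.03 m or angle between multimeter's own z axis and vertical above 0.5 rad).
It fails at once if the tool pot is moved more than 30 mm or tipped over (distance of tool_pot from where it was at the start of the episode above 0.03 m or angle between tool_pot's own z axis and vertical above 0.5 rad).
Of new1, new2, new3 only 2 to 3 are there at a start; the rules pass over those that are not, and their reading is None.
Of done1, done2 only 1 to 2 are there at a start; the rules pass over those that are not, and their reading is None.
At some moment in a run one of new1, new2, new3 may be knocked a few centimetres aside while the robot is not near it.
Once in a run the grip may slacken for a moment while it holds something.
It also fails if it takes over 210 s, if anything falls off the work surface, if the arm or the gripper's body presses on something with over 40 N, if the wrist force passes 120 N, or if a joint passes its speed limit or range.

## Robot

A 7-joint arm with a two-finger parallel gripper is mounted at the origin on the work surface. World frame = base frame: x ahead of the robot, y to its left, z up, the work surface at z = 0. Lengths are in mm, angles in rad, forces in N, time in s.
With the tool pointing down it reaches from about 350 to 900 mm from the base axis. Payload 19.9 kg.
Tool frame: the origin (TCP) lies midway between the tips of the shut fingers; the grasp point (between the pads) lies robot.grasp_offset behind it (robot.grasp_offset is the distance from the TCP to the grasp point, in mm); z points along the fingers, y is the line along which they close (so a half turn about z gives the same grasp; the last joint's range is limited). The gripper opens to 85 mm and grips with 20 to 120 N. Pads are 22 mm wide; open, the fingers measure 114 mm over their backs; the gripper's body (76 mm by 85 mm) begins 54 mm behind the grasp point. The pads swing forward as they close: fully open they stand 13 mm farther back than shut.
Start: joints at [1.296, 0.417, -0.01, 1.614, 0.005, 1.111, -0.053], TCP at [144.186, -608.122, 231.26] pointing down, gripper open.
Joint ranges: [-2.81, 2.81], [-0.39, 2.02], [-1.27, 1.25], [0.06, 2.57], [-1.19, 4.33], [0.19, 2], [-2.82, 2.82]. Speed limits (rad/s): [1.89, 1.89, 2.39, 2.39, 3.01, 3.01, 3.01].

## Interface

Orientations are given as a unit quaternion [x, y, z, w].
In Python, from bench import robot gives the robot as it stands.
- The arm moves only by the tool carry_out, never from a script. Its argument "plan" is a list of rows, each an object with "translation": the shift along the tool's x, y, z in cm, a list of three; "twist": the turn, a rotation vector about the tool's x, y, z in degrees, a list of three; "hand": the closure, from 0 (fully open) to 1 (shut). A call has 1 to 10 rows; each row is the pose to reach, as a shift and turn from the pose commanded when the call began, along the tool's axes at that moment; what a row does not reach only later rows make up. A row lasts 1/8 s, in which the tool goes at most 62.5 mm and 10.7 degrees, less where a joint would pass 70% of its speed; a pose out of reach is approached as far as the arm can. A call with a gripper value outside its range is refused whole. The fingers move at their own pace and stop on an object; the grip force is fixed at half the most. Time passes only in rows, so rows that repeat a pose let the fingers close. It gives the time, the measured TCP pose, the force, the opening and the grip force at its end, in the units of the state.
- robot.get_state(): the state, without advancing time (a new reading comes with each control period).
- robot.capture(name): name is "scene" or "top" or "wrist"; returns the picture (480x640x3 uint8, red, green, blue); there is no depth.
- robot.camera_model(name): a dict with "camera_matrix" (3x3 intrinsics, pixels), "R" (3x3) and "t" (3): a world point X has camera coordinates R X + t; the wrist camera has in their place "T_tool_cam" (4x4, takes a point from camera to tool coordinates, whose origin is the TCP and whose axes are the flange's). Camera axes: x right, y down, z forward; pixel columns grow to the right and rows downward; lengths in mm; the calibration is good to about 2 mm. A picture is of the moment at which its call begins: read the wrist's pose just before it. camera_model takes no time and is no camera call.
- robot.finish_job(): hands the job in; it is judged then, once.
Trained networks look in the newest picture that a camera, given by its name, has taken for a name from the list of things; names that differ only in an ending like _2 or _b are one class to them, and where a whole thing is asked for, a point or a joint stands for the part that bears it (a point fixed in the world has none). Each returns a list of dicts, best first, with "conf" (0 to 1); they miss things now and then, are a little off and sometimes report something else, mostly with a low value. They report only what shows in the picture. A call takes as long as a camera call. They do not tell look-alikes from the thing itself.
- robot.regions_of(name, camera): "mask" (480x640 bool, what is visible of it) and "point" ([column, row] in pixels, amid what is visible of it).
- robot.pinpoint(name, camera): "point" ([column, row] in pixels: a listed point, or the origin of a listed thing).
The state is a dict: "time": time; "q": joint angles; "dq": joint speeds; "joint_torque": joint torques, N m; "ee_pos": TCP position; "ee_rot": TCP orientation; "ft_force": force on the tool from outside, world axes, zero at the start; "moment": the same for the moment, N m; "gripper_width": finger opening in mm; "grasp_force": force on a finger pad.
Only numpy, scipy, OpenCV 4.12 (cv2) and the standard library are available. Lean on these libraries where they do the work, as an engineer would, in place of code of your own. Each camera call takes 0.05 s, during which the arm holds its last target. There are 200 camera calls.

## Working session

There is one attempt and no reset: what is moved stays moved. The work goes in short steps, Python scripts to look and compute and a tool call to move; the robot and the scene stay as the last step left them, time stands still between calls to the robot, and variables do not carry over. Pictures are saved under pics/ and viewed, at most 14 in all, crops included, and the job is handed in when it is done.

Besides the shell and the picture viewer there is one more tool, called as name([rows], argument=value, ...), one row to a line, values as JSON. carry_out: Moves the arm, as the interface text tells. Its arguments: {"type":"object","properties":{"plan":{"type":"array"}},"required":["plan"]}

```bash
ls; mkdir -p pics
cat > h.py <<'E'
import numpy as np, cv2
from scipy.spatial.transform import Rotation as Ro
from bench import robot
def save(n,img,f): cv2.imwrite('pics/'+f,img[:,:,::-1])
def cam(n,s=None):
    m=robot.camera_model(n);K=np.array(m['camera_matrix'])
    if n=='wrist':
        s=s or robot.get_state();T=np.array(m['T_tool_cam']);Rt=Ro.from_quat(s['ee_rot']).as_matrix()
        R=(Rt@T[:3,:3]).T;c=Rt@T[:3,3]+np.array(s['ee_pos']);return K,R,-R@c
    return K,np.array(m['R']),np.array(m['t'])
def ray(C,p,z):
    K,R,t=C;d=R.T@np.linalg.inv(K)@np.array([p[0],p[1],1.]);c=-R.T@t
    return c+d*(z-c[2])/d[2]
def proj(C,X):
    K,R,t=C;x=K@(R@np.array(X,float)+t);return x[:2]/x[2]
E
python3 - <<'E'
from h import *
for n in ('scene','top'):
    save(n,robot.capture(n),n+'0.png'); C=cam(n); print(n,C[0][0,0],-C[1].T@C[2])
    for nm,z in [('collar_pin',55),('collar_axis',15),('sled_floor',20),('sled_handle',56),('out_tray_in',3),('station',0),('new1',0),('done1',20),('flux_bottle',0),('multimeter',0),('tool_pot',0)]:
        for d in robot.pinpoint(nm,n)[:6]:
            if d['conf']>.2: print(nm,round(d['conf'],2),np.round(d['point']),np.round(ray(C,d['point'],z)))
s=robot.get_state();print(s['ee_pos'],s['ee_rot'],robot.grasp_offset,s['gripper_width'],s['time'],robot.camera_model('wrist')['T_tool_cam'])
E
```

```text
pics
scene 549.9889178703264 [1469.9947267   -70.2606952   881.72174267]
collar_pin 0.91 [422. 246.] [507. 208.  55.]
collar_pin 0.64 [312. 268.] [572. -49.  55.]
collar_pin 0.63 [385. 283.] [628. 107.  55.]
collar_axis 0.76 [427. 280.] [578. 211.  15.]
sled_floor 0.92 [368. 281.] [583.  78.  20.]
sled_handle 0.79 [312. 269.] [578. -49.  56.]
out_tray_in 0.72 [431. 235.] [407. 256.   3.]
station 0.75 [326. 286.] [576. -16.   0.]
new1 0.74 [225. 206.] [ 257. -275.    0.]
new1 0.66 [352. 243.] [426.  55.   0.]
new1 0.62 [314. 228.] [363. -36.  -0.]
new1 0.61 [244. 256.] [ 466. -210.   -0.]
new1 0.6 [200. 241.] [ 405. -326.   -0.]
new1 0.59 [277. 240.] [ 408. -131.   -0.]
done1 0.64 [387. 280.] [580. 120.  20.]
flux_bottle 0.84 [160. 323.] [ 674. -377.    0.]
flux_bottle 0.39 [427. 280.] [562. 216.   0.]
multimeter 0.97 [111. 301.] [ 605. -497.    0.]
multimeter 0.45 [424. 249.] [456. 230.   0.]
tool_pot 0.64 [516. 322.] [697. 379.   0.]
top 577.0805027533074 [ 252.9699208   -54.16163349 1416.67096531]
collar_pin 0.7 [302. 210.] [571. -33.  55.]
collar_pin 0.67 [195. 231.] [519. 221.  5
[... 461 characters left out ...]
[ 408. -124.    0.]
new1 0.5 [204. 211.] [580. 213.   0.]
done1 0.55 [246. 209.] [580. 105.  20.]
flux_bottle 0.76 [438. 174.] [ 678. -381.    0.]
multimeter 0.93 [483. 205.] [ 597. -492.    0.]
tool_pot 0.87 [142. 163.] [705. 375.   0.]
tool_pot 0.23 [298. 210.] [584. -23.   0.]
[ 144.18227004 -608.14071205  231.26042322] [ 9.93233461e-01  1.16134799e-01 -2.71187410e-05 -1.74821498e-05] 18.700000000000003 85.14737485422907 1.2 [[ 1.15807760e-03 -9.57149669e-01 -2.89591385e-01  7.33751006e+01]
 [ 9.99999325e-01  1.08011931e-03  4.29021656e-04 -2.77296190e-01]
 [-9.78446877e-05 -2.89591686e-01  9.57150273e-01 -1.42099733e+02]
 [ 0.00000000e+00  0.00000000e+00  0.00000000e+00  1.00000000e+00]]
```

View pics/top0.png

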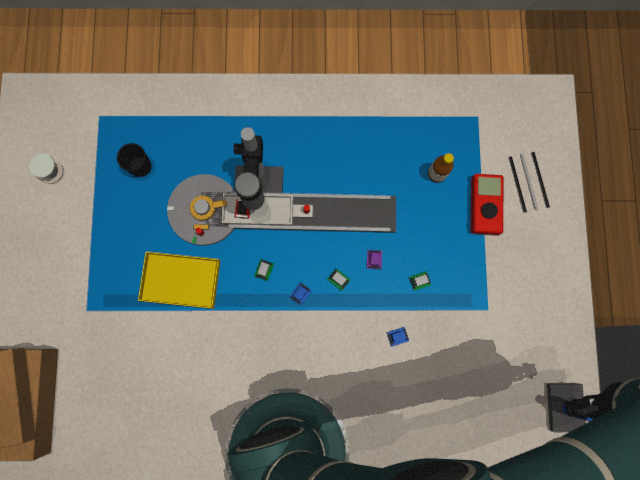

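View pics/scene0.png

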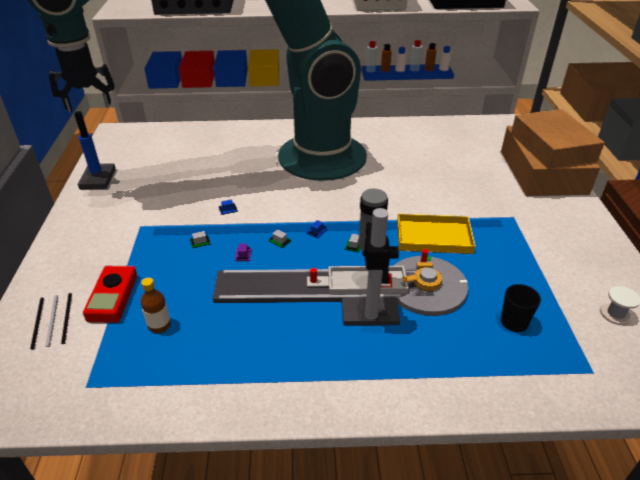

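Top view: sled home along y at x≈580 with its handle at (306,209). The collar is at (203,208) with its pin at (198,231), and the yellow tray is at (180,279). Green modules are at (264,270), (339,279) and (420,281). The blue ones at (301,294) and (398,337) and the purple one at (374,259) are look-alikes. The scene view agrees. I'll move towards the collar first.

carry_out([
  {"translation": [36.9,-22.9,-8.9],"twist": [0,0,13.3],"hand": 0},
  {"translation": [36.9,-22.9,-8.9],"twist": [0,0,13.3],"hand": 0},
  {"translation": [36.9,-22.9,-8.9],"twist": [0,0,13.3],"hand": 0},
  {"translation": [36.9,-22.9,-8.9],"twist": [0,0,13.3],"hand": 0},
  {"translation": [36.9,-22.9,-8.9],"twist": [0,0,13.3],"hand": 0},
  {"translation": [36.9,-22.9,-8.9],"twist": [0,0,13.3],"hand": 0},
  {"translation": [36.9,-22.9,-8.9],"twist": [0,0,13.3],"hand": 0},
  {"translation": [36.9,-22.9,-8.9],"twist": [0,0,13.3],"hand": 0},
  {"translation": [36.9,-22.9,-8.9],"twist": [0,0,13.3],"hand": 0},
])

```text
time: 2.33
ee_pos: [450.4, -300.2, 320.2]
ee_rot: [1.0, 0.001, -0.0, 0.0]
ft_force: [-0.2, -0.7, -0.6]
gripper_width: 85.5
grasp_force: 0.0
```

carry_out([
  {"translation": [0,-51,0],"twist": [0,0,0],"hand": 0},
  {"translation": [0,-51,0],"twist": [0,0,0],"hand": 0},
  {"translation": [0,-51,0],"twist": [0,0,0],"hand": 0},
  {"translation": [0,-51,0],"twist": [0,0,0],"hand": 0},
  {"translation": [0,-51,0],"twist": [0,0,0],"hand": 0},
  {"translation": [0,-51,0],"twist": [0,0,0],"hand": 0},
  {"translation": [0,-51,0],"twist": [0,0,0],"hand": 0},
  {"translation": [0,-51,0],"twist": [0,0,0],"hand": 0},
  {"translation": [5,-51,10],"twist": [0,0,0],"hand": 0},
  {"translation": [5,-51,10],"twist": [0,0,0],"hand": 0},
])

```text
time: 3.58
ee_pos: [501.1, 208.5, 218.2]
ee_rot: [1.0, -0.0, -0.0, 0.0]
ft_force: [0.4, -0.5, 0.6]
gripper_width: 85.4
grasp_force: 0.0
```

```bash
cat >> h.py <<'E'
def look(f=None,names=(),mc=.3,n='wrist'):
    s=robot.get_state();img=robot.capture(n);C=cam(n,s)
    if f: save(n,img,f)
    for nm,z in names:
        for d in robot.pinpoint(nm,n)[:6]:
            if d['conf']>mc: print(nm,round(d['conf'],2),np.round(d['point']),np.round(ray(C,d['point'],z),1))
    print('t',s['time'],np.round(s['ee_pos'],1));return img,C
E
python3 - <<'E'
from h import *
look('w1.png',[('collar_pin',55),('collar_axis',15),('out_tray_in',3),('done1',20),('new1',0)])
E
```

```text
collar_pin 0.63 [313. 205.] [517.1 211.8  55. ]
collar_axis 0.65 [310. 125.] [579.2 213.9  15. ]
out_tray_in 0.66 [264. 306.] [404.7 262.    3. ]
done1 0.75 [430. 125.] [578.7 113.1  20. ]
new1 0.83 [462. 282.] [429.2  62.5   0. ]
t 3.575 [501.1 208.5 218.2]
```

View pics/w1.png

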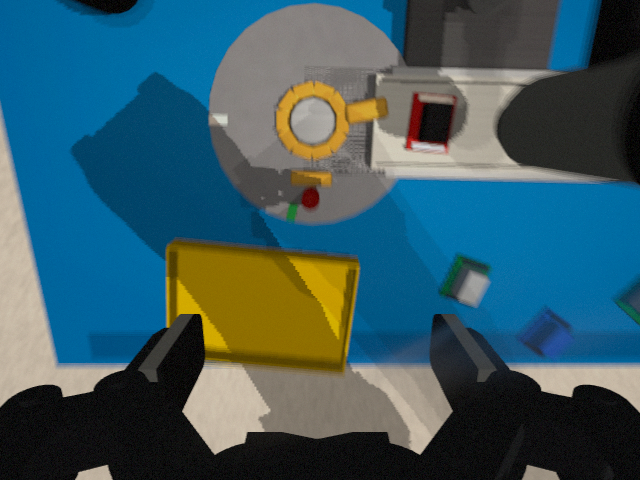

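```bash
cat >> h.py <<'E'
def red(img,C,box,z,lo=70):
    x0,y0,x1,y1=box;s=img[y0:y1,x0:x1].astype(int)
    m=((s[...,0]>lo)&(s[...,0]>2.2*s[...,1])&(s[...,0]>2.2*s[...,2])).astype('uint8')
    n,l,st,c=cv2.connectedComponentsWithStats(m)
    for i in range(1,n):
        if st[i,4]>30: p=c[i]+[x0,y0];print(st[i],np.round(p,1),np.round(ray(C,p,z),1))
E
python3 - <<'E'
from h import *
img,C=look()
red(img,C,(280,170,340,230),55)
for p,z in [((313,120),44),((219,119),12),((292,212),12),((261,306),3),((172,244),25),((357,260),25),((345,371),25)]: print(p,np.round(ray(C,p,z)))
img2,C2=look(n='top'); red(img2,C2,(180,215,215,245),55); red(img2,C2,(290,195,320,220),56)
print([np.round(proj(cam('wrist'),x)) for x in [(519,212,55),(579,209,44),(519,212,30)]])
E
```

```text
t 3.875 [500.4 209.3 221.6]
[ 23  18  18  24 320] [311.5 199.7] [520.7 213.8  55. ]
(313, 120) [582. 213.  44.]
(219, 119) [584. 294.  12.]
(292, 212) [502. 232.  12.]
(261, 306) [402. 266.   3.]
(172, 244) [475. 342.  25.]
(357, 260) [460. 172.  25.]
(345, 371) [341. 181.  25.]
t 3.925 [500.4 209.5 221.9]
[14 10  6  8 39] [306.3 208.4] [574.  -44.7  56. ]
[array([314., 202.]), array([318., 124.]), array([314., 197.])]
```

The wrist view shows the pin at (311,200), past the green mark at (292,212) (a≈1.55). The white mark is at (219,119), and one red module sits in the sled at (432,122). Next I'll grip the pin.

carry_out([
  {"translation": [2.0,-0.4,6],"twist": [0,0,0],"hand": 0.4},
  {"translation": [2.0,-0.4,12],"twist": [0,0,0],"hand": 0.4},
  {"translation": [2.0,-0.4,16],"twist": [0,0,0],"hand": 0.4},
  {"translation": [2.0,-0.4,18.4],"twist": [0,0,0],"hand": 0.4},
  {"translation": [2.0,-0.4,18.4],"twist": [0,0,0],"hand": 0.4},
  {"translation": [2.0,-0.4,18.4],"twist": [0,0,0],"hand": 1},
  {"translation": [2.0,-0.4,18.4],"twist": [0,0,0],"hand": 1},
  {"translation": [2.0,-0.4,18.4],"twist": [0,0,0],"hand": 1},
  {"translation": [2.0,-0.4,18.4],"twist": [0,0,0],"hand": 1},
])

```text
time: 5.1
ee_pos: [520.8, 214.0, 37.8]
ee_rot: [1.0, 0.0, 0.001, -0.0]
ft_force: [-2.1, -1.3, 12.5]
gripper_width: 12.0
grasp_force: 58.5
```

Run:
```python
from h import *
img,C=look('w2.png')
s=robot.get_state();print(s['q'],s['gripper_width'],s['grasp_force'],s['ft_force'])
```

```text
t 5.1 [520.8 214.   37.8]
[-0.04518041  0.62320701 -0.51262144  1.88918114  0.43931708  0.74013079
 -2.377634  ] 12.37611408076496 58.469300866127014 [-2.93779123 -2.95380279 10.72481926]
```

View pics/w2.png

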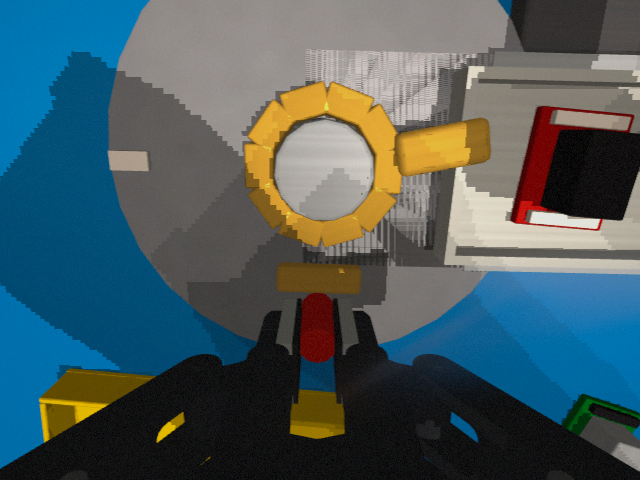

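Run:
```python
from h import *
C=cam('wrist')
for p,z in [((325,170),44),((317,310),55),((317,295),55),((317,345),55),((317,265),30),((317,290),30),((128,160),12),((317,415),10),((440,147),30)]: print(p,z,np.round(ray(C,p,z)))
print([np.round(proj(C,x)) for x in [(520.8,214,55),(520.8,214,38),(528,214,55)]])
```

```text
(325, 170) 44 [581. 211.  44.]
(317, 310) 55 [533. 214.  55.]
(317, 295) 55 [539. 214.  55.]
(317, 345) 55 [519. 214.  55.]
(317, 265) 30 [541. 214.  30.]
(317, 290) 30 [530. 214.  30.]
(128, 160) 12 [582. 295.  12.]
(317, 415) 10 [450. 214.  10.]
(440, 147) 30 [588. 168.  30.]
[array([317., 341.]), array([317., 319.]), array([317., 323.])]
```

carry_out([
  {"translation": [0.15,-1.17,-0.2],"twist": [0,0,5],"hand": 1},
  {"translation": [0.54,-2.34,-0.2],"twist": [0,0,10],"hand": 1},
  {"translation": [1.15,-3.42,-0.2],"twist": [0,0,15],"hand": 1},
  {"translation": [1.97,-4.35,-0.2],"twist": [0,0,20],"hand": 1},
  {"translation": [2.96,-5.09,-0.2],"twist": [0,0,25],"hand": 1},
  {"translation": [4.07,-5.63,-0.2],"twist": [0,0,30],"hand": 1},
  {"translation": [4.97,-5.89,-0.2],"twist": [0,0,35],"hand": 1},
  {"translation": [5.7,-5.99,-0.2],"twist": [0,0,40],"hand": 1},
  {"translation": [6.2,-6.01,-0.2],"twist": [0,0,45],"hand": 1},
  {"translation": [6.2,-6.01,-0.2],"twist": [0,0,45],"hand": 1},
])

```text
time: 6.4
ee_pos: [580.1, 276.0, 38.3]
ee_rot: [0.924, -0.382, -0.001, 0.0]
ft_force: [-7.9, 4.6, -3.4]
gripper_width: 12.3
grasp_force: 60.6
```

carry_out([
  {"translation": [0,0,0],"twist": [0,0,0],"hand": 0.5},
  {"translation": [0,0,0],"twist": [0,0,0],"hand": 0.5},
  {"translation": [0,0,-10],"twist": [0,0,0],"hand": 0.5},
  {"translation": [0,0,-30],"twist": [0,0,0],"hand": 0.5},
  {"translation": [0,0,-30],"twist": [0,0,0],"hand": 0.5},
  {"translation": [0,0,-30],"twist": [0,0,0],"hand": 0.5},
  {"translation": [0,0,-30],"twist": [0,0,0],"hand": 0.5},
])

```text
time: 7.28
ee_pos: [582.3, 273.6, 341.8]
ee_rot: [0.924, -0.383, 0.001, -0.001]
ft_force: [-0.4, 0.3, -0.5]
gripper_width: 42.5
grasp_force: 0.0
```

Run:
```python
from h import *
img,C=look('w3.png',[('collar_pin',55),('collar_axis',15),('out_tray_in',3),('done1',20)])
red(img,C,(0,0,640,480),55)
```

```text
collar_pin 0.68 [320. 204.] [576.6 274.8  55. ]
collar_axis 0.86 [353. 157.] [583.3 212.3  15. ]
out_tray_in 0.7 [418. 280.] [404.4 262.1   3. ]
done1 0.76 [423.  96.] [577.4 111.2  20. ]
t 7.275 [582.3 273.6 341.8]
[399  68  33  54 334] [413.9  99.5] [585.3 128.6  55. ]
[312 190  12  17 170] [317.7 198.2] [582.8 272.3  55. ]
```

View pics/w3.png

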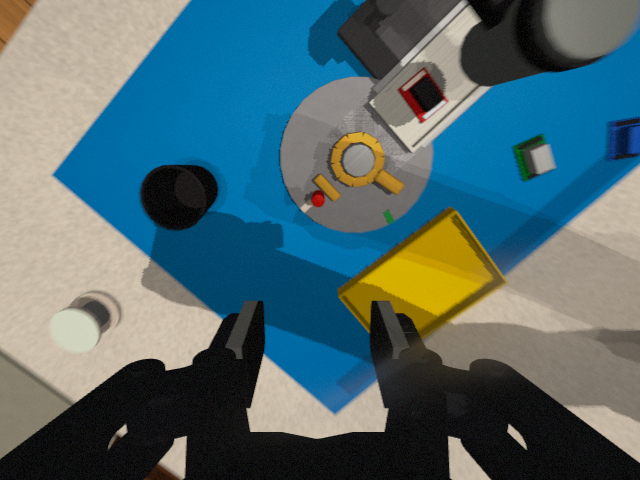

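The collar is open: its pin at (318,199) is at the white mark (305,207). Next is the sled handle.

carry_out([
  {"translation": [20.6,26.6,0],"twist": [0,0,-45],"hand": 0.4},
  {"translation": [20.6,26.6,0],"twist": [0,0,-45],"hand": 0.4},
  {"translation": [20.6,26.6,0],"twist": [0,0,-45],"hand": 0.4},
  {"translation": [20.6,26.6,0],"twist": [0,0,-45],"hand": 0.4},
  {"translation": [20.6,26.6,0],"twist": [0,0,-45],"hand": 0.4},
  {"translation": [20.6,26.6,0],"twist": [0,0,-45],"hand": 0.4},
  {"translation": [20.6,26.6,7],"twist": [0,0,-45],"hand": 0.4},
  {"translation": [20.6,26.6,14],"twist": [0,0,-45],"hand": 0.4},
  {"translation": [20.6,26.6,14],"twist": [0,0,-45],"hand": 0.4},
  {"translation": [20.6,26.6,14],"twist": [0,0,-45],"hand": 0.4},
])

```text
time: 8.78
ee_pos: [539.9, -59.8, 198.5]
ee_rot: [1.0, 0.0, -0.001, -0.0]
ft_force: [0.6, 0.3, -0.0]
gripper_width: 51.3
grasp_force: 0.0
```

Run:
```python
from h import *
img,C=look('w4.png',[('sled_handle',56),('new1',0)])
red(img,C,(0,0,640,480),56)
```

```text
sled_handle 0.7 [300. 184.] [575.3 -47.   56. ]
new1 0.96 [477. 302.] [ 455.2 -213.6    0. ]
new1 0.84 [382. 348.] [ 404.6 -125.     0. ]
new1 0.83 [195. 325.] [429.9  59.5   0. ]
new1 0.76 [583. 351.] [ 401.9 -326.7    0. ]
new1 0.69 [505. 458.] [ 267.9 -267.4    0. ]
new1 0.58 [289. 380.] [367.3 -31.7   0. ]
t 8.775 [539.9 -59.8 198.5]
[ 80 144  50  60 664] [117.2 168. ] [586.8  84.9  56. ]
[287 171  22  25 412] [297.9 183.3] [576.  -45.7  56. ]
```

carry_out([
  {"translation": [3.8,-1.4,5],"twist": [0,0,0],"hand": 0.45},
  {"translation": [3.8,-1.4,10],"twist": [0,0,0],"hand": 0.45},
  {"translation": [3.8,-1.4,14],"twist": [0,0,0],"hand": 0.45},
  {"translation": [3.8,-1.4,16.1],"twist": [0,0,0],"hand": 0.45},
  {"translation": [3.8,-1.4,16.1],"twist": [0,0,0],"hand": 0.45},
  {"translation": [3.8,-1.4,16.1],"twist": [0,0,0],"hand": 1},
  {"translation": [3.8,-1.4,16.1],"twist": [0,0,0],"hand": 1},
  {"translation": [3.8,-1.4,16.1],"twist": [0,0,0],"hand": 1},
  {"translation": [3.8,-1.4,16.1],"twist": [0,0,0],"hand": 1},
])

```text
time: 10.05
ee_pos: [578.9, -45.7, 39.1]
ee_rot: [1.0, 0.0, 0.001, -0.0]
ft_force: [-2.2, -0.3, 10.7]
gripper_width: 13.6
grasp_force: 58.4
```

carry_out([
  {"translation": [0,2,-0.1],"twist": [0,0,0],"hand": 1},
  {"translation": [0,5,-0.1],"twist": [0,0,0],"hand": 1},
  {"translation": [0,8.5,-0.1],"twist": [0,0,0],"hand": 1},
  {"translation": [0,12,-0.1],"twist": [0,0,0],"hand": 1},
  {"translation": [0,15,-0.1],"twist": [0,0,0],"hand": 1},
  {"translation": [0,17.5,-0.1],"twist": [0,0,0],"hand": 1},
  {"translation": [0,19,-0.1],"twist": [0,0,0],"hand": 1},
  {"translation": [0,19.5,-0.1],"twist": [0,0,0],"hand": 1},
  {"translation": [0,19.5,-0.1],"twist": [0,0,0],"hand": 1},
  {"translation": [0,19.5,-0.1],"twist": [0,0,0],"hand": 1},
])

```text
time: 11.3
ee_pos: [574.4, -242.5, 39.0]
ee_rot: [1.0, -0.001, -0.003, 0.0]
ft_force: [-26.0, -1.0, 19.6]
gripper_width: 13.6
grasp_force: 61.5
```

carry_out([
  {"translation": [0,0,0],"twist": [0,0,0],"hand": 0.45},
  {"translation": [0,0,0],"twist": [0,0,0],"hand": 0.45},
  {"translation": [0,0,-10],"twist": [0,0,0],"hand": 0.45},
  {"translation": [-2,-6,-18],"twist": [0,0,0],"hand": 0.45},
  {"translation": [-5,-12,-24],"twist": [0,0,0],"hand": 0.45},
  {"translation": [-7,-12,-24],"twist": [0,0,0],"hand": 0.45},
  {"translation": [-7,-12,-24],"twist": [0,0,0],"hand": 0.45},
  {"translation": [-7,-12,-24],"twist": [0,0,0],"hand": 0.45},
])

```text
time: 12.3
ee_pos: [508.3, -119.4, 281.3]
ee_rot: [1.0, 0.001, 0.003, 0.0]
ft_force: [0.2, -0.4, -1.0]
gripper_width: 47.2
grasp_force: 0.0
```

Run:
```python
from h import *
img,C=look('w5.png',[('sled_handle',56),('sled_floor',20),('done1',20),('new1',0)])
red(img,C,(0,0,640,480),25)
```

```text
sled_handle 0.57 [452. 147.] [ 568.6 -244.    56. ]
sled_floor 0.78 [320. 138.] [ 576.  -122.5   20. ]
sled_floor 0.35 [454. 144.] [ 570.4 -258.    20. ]
done1 0.6 [280. 140.] [574.  -82.2  20. ]
done1 0.57 [163. 266.] [438.8  50.4  20. ]
new1 0.93 [493. 292.] [ 401.2 -328.7    0. ]
new1 0.76 [401. 249.] [ 453.3 -216.3    0. ]
new1 0.63 [243. 315.] [369.3 -30.3   0. ]
new1 0.62 [158. 268.] [430.1  64.4   0. ]
new1 0.61 [322. 287.] [ 406.8 -125.9    0. ]
t 12.3 [ 508.3 -119.4  281.3]
[263 115  38  50 621] [283.3 138. ] [575.8 -85.8  25. ]
[433 138  26  17 375] [445.5 145.8] [ 569.  -247.6   25. ]
[627 144  13  52 382] [634.8 176. ] [ 539.9 -443.9   25. ]
```

View pics/w5.png

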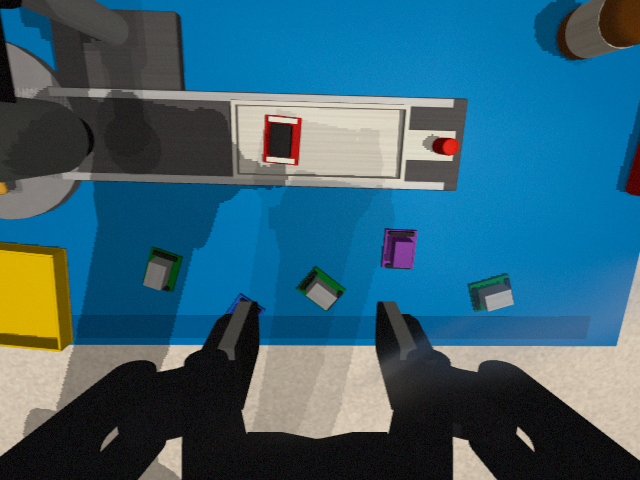

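The sled is out. It holds one red module at (282,140), so only one inspected module is present. Candidates for waiting modules are green at (162,270), (322,288), (491,292), purple at (400,249) and blue at (245,305). The three greens have green boards and silver blocks, so they fit. I'll fit poses and confirm them in one crop.

```bash
cat >> h.py <<'E'
from scipy.optimize import minimize
def box(c,yaw,lx,ly,z0,z1):
    R=np.array([[np.cos(yaw),-np.sin(yaw)],[np.sin(yaw),np.cos(yaw)]])
    return [list(R@[sx*lx/2,sy*ly/2]+c[:2])+[z] for sx in(-1,1) for sy in(-1,1) for z in(z0,z1)]
def fit(img,C,x0,y0,zb,col,w=60):
    i=img.astype(int);r,g,b=i[...,0],i[...,1],i[...,2]
    m=(g>1.25*r)&(g>1.25*b)&(g>25) if col=='g' else (r>2*g)&(r>2*b)&(r>50)
    u,v=proj(C,(x0,y0,zb)).astype(int);W=np.zeros(m.shape,bool);W[max(v-w,0):v+w,max(u-w,0):u+w]=1;m=m&W
    S=4
    u0,v0=max(u-w,0),max(v-w,0);mm=cv2.resize(m[v0:v0+2*w,u0:u0+2*w].astype(np.float32),None,fx=S,fy=S,interpolation=cv2.INTER_LINEAR)
    def ren(p):
        o=np.zeros(mm.shape,np.float32)
        for B,val in((box(p,p[2],46,36,zb,zb+5),1),(box(p,p[2],30,20,zb+5,zb+25),0)):
            q=np.array([proj(C,X) for X in B])+.5;q=((q-[u0,v0])*S-.5)
            cv2.fillConvexPoly(o,cv2.convexHull(q.astype(np.float32)).round().astype(np.int32),val)
        return o
    f=lambda p:1-(ren(p)*mm).sum()/(np.maximum(ren(p),mm).sum()+1)
    best=None
    for yw in np.arange(-1.5,1.6,.25):
        s=minimize(f,[x0,y0,yw],method='Nelder-Mead',options=dict(initial_simplex=np.array([[x0,y0,yw],[x0+6,y0,yw],[x0,y0+6,yw],[x0,y0,yw+.2]]),maxiter=120))
        if best is None or s.fun<best.fun: best=s
    p=best.x;p[2]=(p[2]+np.pi/2)%np.pi-np.pi/2;return np.round(p,3),round(1-best.fun,2)
E
cat > f.py <<'E'
from h import *
img,C=look()
print('red',fit(img,C,575,-85,20,'r'))
for g in [(430,62),(407,-125),(401,-328)]: print(g,fit(img,C,*g,0,'g'))
for p,z in [((233,101),32),((411,106),32),((407,184),32),((234,178),32)]: print(np.round(ray(C,p,z),1))
cv2.imwrite('pics/c1.png',cv2.resize(img[220:330,120:540,::-1],None,fx=1.9,fy=1.9,interpolation=3))
E
python3 f.py
```

```text
t 12.55 [ 507.8 -121.3  277.4]
red (array([ 5.73785e+02, -8.35370e+01, -8.50000e-02]), np.float64(0.58))
(430, 62) (array([ 4.28398e+02,  6.02240e+01, -3.51000e-01]), np.float64(0.61))
(407, -125) (array([ 404.343, -124.448,    0.874]), np.float64(0.6))
(401, -328) (array([ 401.321, -324.921,   -1.275]), np.float64(0.31))
[607.3 -42.3  32. ]
[ 603.1 -209.9   32. ]
[ 529.8 -211.2   32. ]
[535.6 -38.9  32. ]
```

View pics/c1.png

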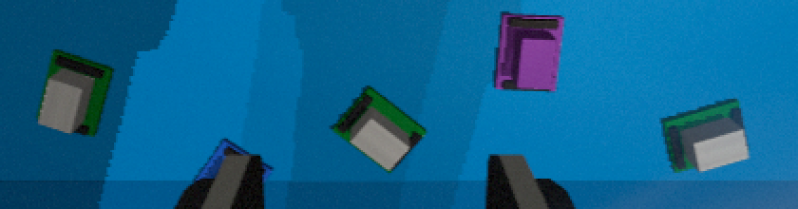

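The crop confirms three green boards with silver blocks, plus one purple and one blue decoy. I'll start with the red module.

carry_out([
  {"translation": [6.6,-3.8,3],"twist": [0,0,5],"hand": 0.45},
  {"translation": [6.6,-3.8,9],"twist": [0,0,5],"hand": 0.45},
  {"translation": [6.6,-3.8,15],"twist": [0,0,5],"hand": 0.45},
  {"translation": [6.6,-3.8,20],"twist": [0,0,5],"hand": 0.45},
  {"translation": [6.6,-3.8,24.0],"twist": [0,0,5],"hand": 0.45},
  {"translation": [6.6,-3.8,24.9],"twist": [0,0,5],"hand": 0.45},
  {"translation": [6.6,-3.8,24.9],"twist": [0,0,5],"hand": 0.9},
  {"translation": [6.6,-3.8,24.9],"twist": [0,0,5],"hand": 0.9},
  {"translation": [6.6,-3.8,24.9],"twist": [0,0,5],"hand": 0.9},
  {"translation": [6.6,-3.8,24.9],"twist": [0,0,5],"hand": 0.9},
])

```text
time: 13.85
ee_pos: [574.8, -82.9, 30.8]
ee_rot: [0.999, -0.043, 0.001, 0.0]
ft_force: [-1.3, 0.3, 8.5]
gripper_width: 18.6
grasp_force: 60.5
```

carry_out([
  {"translation": [0,0,-5],"twist": [0,0,0],"hand": 0.9},
  {"translation": [-4,0,-9.5],"twist": [0,0,0],"hand": 0.9},
  {"translation": [-9,-0.9,-12.5],"twist": [0,0,0],"hand": 0.9},
  {"translation": [-13,-5,-13],"twist": [0,0,0],"hand": 0.9},
  {"translation": [-15,-10.5,-13],"twist": [0,0,0],"hand": 0.9},
  {"translation": [-19.6,-32.9,-13],"twist": [0,0,0],"hand": 0.9},
  {"translation": [-19.6,-32.9,-13],"twist": [0,0,0],"hand": 0.9},
  {"translation": [-19.6,-32.9,-13],"twist": [0,0,0],"hand": 0.9},
  {"translation": [-19.6,-32.9,-13],"twist": [0,0,0],"hand": 0.9},
  {"translation": [-19.6,-32.9,-13],"twist": [0,0,0],"hand": 0.9},
])

```text
time: 15.1
ee_pos: [406.2, 265.1, 160.0]
ee_rot: [0.999, -0.041, 0.0, -0.001]
ft_force: [0.3, -1.4, -0.8]
gripper_width: 18.4
grasp_force: 64.5
```

carry_out([
  {"translation": [0,0,6],"twist": [0,0,0],"hand": 0.9},
  {"translation": [0,0,11.5],"twist": [0,0,0],"hand": 0.9},
  {"translation": [0,0,14],"twist": [0,0,0],"hand": 0.9},
  {"translation": [0,0,14.6],"twist": [0,0,0],"hand": 0.9},
  {"translation": [0,0,14.6],"twist": [0,0,0],"hand": 0.9},
  {"translation": [0,0,14.6],"twist": [0,0,0],"hand": 0.5},
  {"translation": [0,0,14.6],"twist": [0,0,0],"hand": 0.5},
  {"translation": [0,0,10],"twist": [0,0,0],"hand": 0.5},
  {"translation": [0,0,4],"twist": [0,0,0],"hand": 0.5},
  {"translation": [0,0,-2],"twist": [0,0,-5],"hand": 0.5},
])

```text
time: 16.35
ee_pos: [406.8, 261.7, 181.5]
ee_rot: [1.0, 0.001, 0.0, -0.0]
ft_force: [0.8, -0.2, -0.2]
gripper_width: 42.5
grasp_force: 0.0
```

Run:
```python
from h import *
img,C=look()
print('red',fit(img,C,408,262,3,'r',90))
```

```text
t 16.35 [406.8 261.7 181.5]
red (array([ 4.05438e+02,  2.61839e+02, -9.20000e-02]), np.float64(0.6))
```

carry_out([
  {"translation": [0.5,20.2,-4],"twist": [0,0,0],"hand": 0.45},
  {"translation": [0.5,20.2,-4],"twist": [0,0,0],"hand": 0.45},
  {"translation": [0.5,20.2,-4],"twist": [0,0,0],"hand": 0.45},
  {"translation": [0.5,20.2,-4],"twist": [0,0,0],"hand": 0.45},
  {"translation": [0.5,20.2,-4],"twist": [0,0,0],"hand": 0.45},
  {"translation": [0.5,20.2,-4],"twist": [0,0,0],"hand": 0.45},
])

```text
time: 17.15
ee_pos: [412.1, 60.8, 219.2]
ee_rot: [1.0, 0.001, -0.0, -0.0]
ft_force: [-0.7, 0.8, -0.1]
gripper_width: 46.9
grasp_force: 0.0
```

Run:
```python
from h import *
img,C=look('w6.png',[('new1',0)])
print(fit(img,C,428,60,0,'g',70))
```

```text
new1 0.85 [407. 252.] [371.2 -27.4   0. ]
new1 0.84 [626. 346.] [ 268.2 -266.4    0. ]
new1 0.76 [317. 190.] [432.2  60.6   0. ]
new1 0.75 [616. 163.] [ 458.  -213.5    0. ]
new1 0.67 [514. 219.] [ 404.7 -127.2    0. ]
t 17.15 [412.1  60.8 219.2]
(array([ 4.28771e+02,  6.01460e+01, -3.38000e-01]), np.float64(0.67))
```

View pics/w6.png

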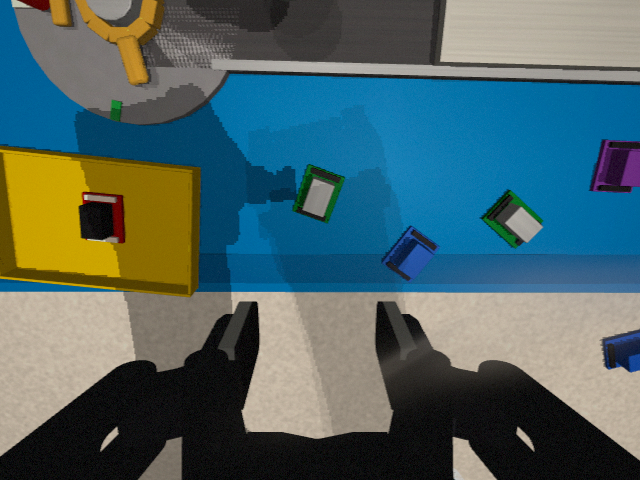

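Red lies flat in the tray at (100,217); the green target is at (319,193). Picking it.

carry_out([
  {"translation": [1.8,0,6],"twist": [0,0,10],"hand": 0.45},
  {"translation": [1.8,0,12],"twist": [0,0,19.4],"hand": 0.45},
  {"translation": [1.8,0,17],"twist": [0,0,19.4],"hand": 0.45},
  {"translation": [1.8,0,20],"twist": [0,0,19.4],"hand": 0.45},
  {"translation": [1.8,0,21.1],"twist": [0,0,19.4],"hand": 0.45},
  {"translation": [1.8,0,21.1],"twist": [0,0,19.4],"hand": 0.45},
  {"translation": [1.8,0,21.1],"twist": [0,0,19.4],"hand": 0.9},
  {"translation": [1.8,0,21.1],"twist": [0,0,19.4],"hand": 0.9},
  {"translation": [1.8,0,21.1],"twist": [0,0,19.4],"hand": 0.9},
  {"translation": [1.8,0,21.1],"twist": [0,0,19.4],"hand": 0.9},
])

```text
time: 18.5
ee_pos: [430.9, 60.2, 9.6]
ee_rot: [0.986, -0.168, 0.001, -0.0]
ft_force: [-3.4, -0.1, 12.3]
gripper_width: 18.5
grasp_force: 58.5
```

carry_out([
  {"translation": [0,0,-5],"twist": [0,0,0],"hand": 0.9},
  {"translation": [1,2,-10],"twist": [0,0,0],"hand": 0.9},
  {"translation": [4,7.5,-10],"twist": [0,0,-8],"hand": 0.9},
  {"translation": [6.2,11.6,-10],"twist": [0,0,-17.7],"hand": 0.9},
  {"translation": [10,10.3,-10],"twist": [0,0,-17.7],"hand": 0.9},
  {"translation": [15,8.5,-10],"twist": [0,0,-17.7],"hand": 0.9},
  {"translation": [18.2,7.4,-10],"twist": [0,0,-17.7],"hand": 0.9},
  {"translation": [18.2,7.4,-10],"twist": [0,0,-17.7],"hand": 0.9},
  {"translation": [18.2,7.4,-10],"twist": [0,0,-17.7],"hand": 0.9},
])

```text
time: 19.62
ee_pos: [576.8, -70.2, 108.7]
ee_rot: [1.0, -0.015, -0.0, -0.0]
ft_force: [-0.2, -0.2, -0.5]
gripper_width: 18.7
grasp_force: 59.6
```

Run:
```python
from h import *
look('w7.png')
```

```text
t 19.625 [576.8 -70.2 108.7]
```

View pics/w7.png

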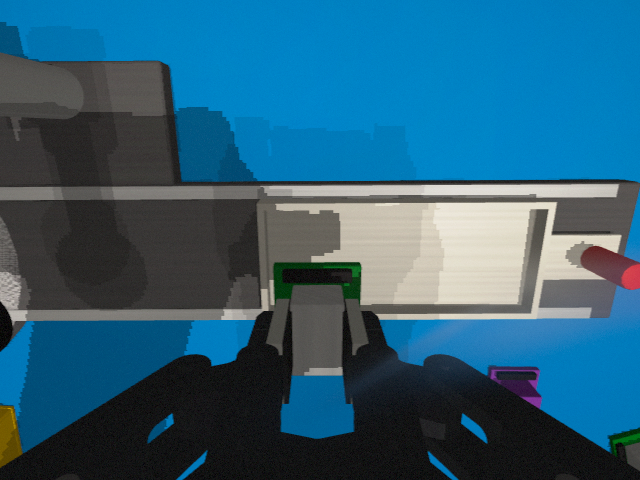

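Module held level above the left end of the sled. I'll check the sled pose numerically.

Run:
```python
from h import *
C=cam('wrist')
for q in [(258,202),(556,203),(540,318),(262,308)]: print(q,np.round(ray(C,q,32),1))
for B in (box((576,-122),-.03,74,172,32,32),box((576,-122),-.03,66,164,20,20)): print([list(np.round(proj(C,X))) for X in B[::2]])
```

```text
(258, 202) [611.9 -37.5  32. ]
(556, 203) [ 606.5 -207.8   32. ]
(540, 318) [ 533.7 -208.8   32. ]
(262, 308) [545.5 -35.2  32. ]
[[np.float64(537.0), np.float64(314.0)], [np.float64(262.0), np.float64(314.0)], [np.float64(559.0), np.float64(196.0)], [np.float64(257.0), np.float64(196.0)]]
[[np.float64(522.0), np.float64(300.0)], [np.float64(270.0), np.float64(300.0)], [np.float64(539.0), np.float64(200.0)], [np.float64(267.0), np.float64(199.0)]]
```

carry_out([
  {"translation": [-0.2,0,4],"twist": [0,0,0],"hand": 0.9},
  {"translation": [-0.2,0,7],"twist": [0,0,0],"hand": 0.9},
  {"translation": [-0.2,0,8],"twist": [0,0,0],"hand": 0.9},
  {"translation": [-0.2,0,8],"twist": [0,0,0],"hand": 0.9},
  {"translation": [-0.2,0,8],"twist": [0,0,0],"hand": 0.5},
  {"translation": [-0.2,0,8],"twist": [0,0,0],"hand": 0.5},
  {"translation": [-0.2,0,5],"twist": [0,0,0],"hand": 0.5},
  {"translation": [-0.2,0,-1],"twist": [0,0,0],"hand": 0.5},
  {"translation": [-3,1,-6],"twist": [0,0,0],"hand": 0.5},
  {"translation": [-8,3,-9],"twist": [0,0,0],"hand": 0.5},
])

```text
time: 20.92
ee_pos: [496.9, -97.7, 200.8]
ee_rot: [1.0, -0.014, 0.002, 0.0]
ft_force: [0.8, -1.7, -0.1]
gripper_width: 42.8
grasp_force: 0.0
```

carry_out([
  {"translation": [-5,1.5,-2],"twist": [0,0,0],"hand": 0.45},
  {"translation": [-10.8,3.1,-2],"twist": [0,0,-1.7],"hand": 0.45},
  {"translation": [-10.8,3.1,-2],"twist": [0,0,-1.7],"hand": 0.45},
  {"translation": [-10.8,3.1,-2],"twist": [0,0,-1.7],"hand": 0.45},
])

```text
time: 21.42
ee_pos: [388.1, -125.6, 218.8]
ee_rot: [1.0, 0.0, 0.001, 0.0]
ft_force: [1.2, 0.1, -0.5]
gripper_width: 47.0
grasp_force: 0.0
```

Run:
```python
from h import *
img,C=look('w8.png',[('new1',0)])
print(fit(img,C,404,-125,0,'g',60))
print('sled',fit(img,C,574,-70,20,'g',50))
```

```text
new1 0.98 [314. 194.] [ 404.8 -123.     0. ]
new1 0.86 [530. 199.] [ 400.7 -326.2    0. ]
new1 0.86 [452. 328.] [ 265.6 -267.     0. ]
new1 0.82 [416. 140.] [ 454.  -214.8    0. ]
new1 0.56 [216. 233.] [367.3 -28.3   0. ]
t 21.425 [ 388.1 -125.6  218.8]
(array([ 404.965, -124.21 ,    0.886]), np.float64(0.64))
sled (array([ 5.72423e+02, -6.96040e+01, -2.10000e-02]), np.float64(0.5))
```

View pics/w8.png

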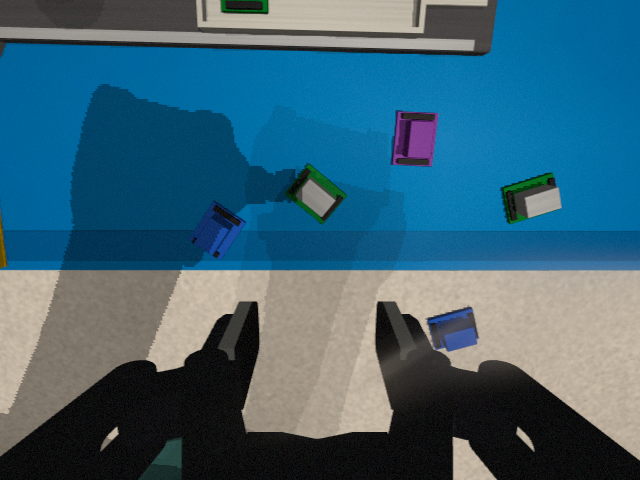

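Green is at (316,194), and the first module lies in the sled at the top. Checking wrist range before the −51° twist.

```bash
python3 -c "
from h import *
print(np.round(robot.get_state()['q'],2))"
```

```text
[ 0.16  0.04  0.08  2.13 -0.    0.97 -1.33]
```

carry_out([
  {"translation": [1.7,-0.1,3],"twist": [0,0,-10],"hand": 0.45},
  {"translation": [1.7,-0.1,6],"twist": [0,0,-20],"hand": 0.45},
  {"translation": [1.7,-0.1,9],"twist": [0,0,-30],"hand": 0.45},
  {"translation": [1.7,-0.1,12],"twist": [0,0,-40],"hand": 0.45},
  {"translation": [1.7,-0.1,13],"twist": [0,0,-50.8],"hand": 0.45},
  {"translation": [1.7,-0.1,13],"twist": [0,0,-50.8],"hand": 0.45},
])

```text
time: 22.28
ee_pos: [404.7, -124.3, 87.3]
ee_rot: [0.903, 0.429, -0.001, -0.001]
ft_force: [0.8, 0.2, 0.3]
gripper_width: 47.1
grasp_force: 0.0
```

```bash
python3 -c "
from h import *
s=robot.get_state();print(np.round(s['q'],2),s['ee_pos'],np.degrees(2*np.arctan2(s['ee_rot'][1],s['ee_rot'][0])))"
```

```text
[ 0.25  0.28 -0.02  2.21  0.01  0.65 -0.47] [ 404.66826263 -124.33471761   87.34366143] 50.81803912661994
```

carry_out([
  {"translation": [0,0,4],"twist": [0,0,0],"hand": 0.45},
  {"translation": [0,0,7],"twist": [0,0,0],"hand": 0.45},
  {"translation": [0,0,7.9],"twist": [0,0,0],"hand": 0.45},
  {"translation": [0,0,7.9],"twist": [0,0,0],"hand": 0.45},
  {"translation": [0,0,7.9],"twist": [0,0,0],"hand": 0.9},
  {"translation": [0,0,7.9],"twist": [0,0,0],"hand": 0.9},
  {"translation": [0,0,7.9],"twist": [0,0,0],"hand": 0.9},
  {"translation": [0,0,7.9],"twist": [0,0,0],"hand": 0.9},
  {"translation": [0,0,4],"twist": [0,0,0],"hand": 0.9},
  {"translation": [0,0,-2],"twist": [0,0,0],"hand": 0.9},
])

```text
time: 23.52
ee_pos: [403.9, -124.5, 109.3]
ee_rot: [0.903, 0.429, -0.001, -0.001]
ft_force: [0.3, 0.5, 0.6]
gripper_width: 18.4
grasp_force: 59.6
```

carry_out([
  {"translation": [1.8,2.1,0],"twist": [0,0,10],"hand": 0.9},
  {"translation": [4,4.8,0],"twist": [0,0,20],"hand": 0.9},
  {"translation": [6.5,7.8,0],"twist": [0,0,30],"hand": 0.9},
  {"translation": [9,10.7,0],"twist": [0,0,40],"hand": 0.9},
  {"translation": [10.8,12.9,0],"twist": [0,0,50],"hand": 0.9},
  {"translation": [10.8,12.9,0],"twist": [0,0,52.5],"hand": 0.9},
  {"translation": [10.8,12.9,0],"twist": [0,0,52.5],"hand": 0.9},
  {"translation": [10.8,12.9,0],"twist": [0,0,52.5],"hand": 0.9},
])

```text
time: 24.52
ee_pos: [572.7, -122.4, 108.7]
ee_rot: [1.0, -0.014, 0.0, -0.0]
ft_force: [0.6, -0.7, 0.2]
gripper_width: 18.7
grasp_force: 59.7
```

Run:
```python
from h import *
img,C=look('w9.png')
```

```text
t 24.525 [ 572.7 -122.4  108.7]
```

View pics/w9.png

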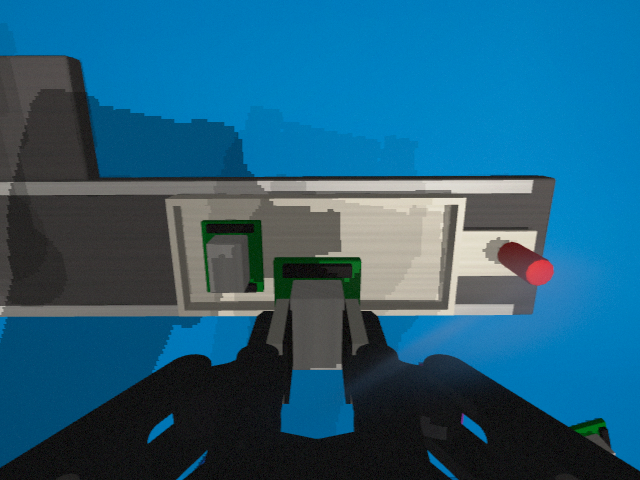

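The first module lies flat at (232,256), and the held one is over the middle slot. Lowering it, then on to the third.

carry_out([
  {"translation": [0,0,4],"twist": [0,0,0],"hand": 0.9},
  {"translation": [0,0,7],"twist": [0,0,0],"hand": 0.9},
  {"translation": [0,0,8],"twist": [0,0,0],"hand": 0.9},
  {"translation": [0,0,8],"twist": [0,0,0],"hand": 0.9},
  {"translation": [0,0,8],"twist": [0,0,0],"hand": 0.55},
  {"translation": [0,0,8],"twist": [0,0,0],"hand": 0.55},
  {"translation": [0,0,5],"twist": [0,0,0],"hand": 0.55},
  {"translation": [0,0,-1],"twist": [0,0,0],"hand": 0.5},
  {"translation": [-3,1,-6],"twist": [0,0,0],"hand": 0.5},
  {"translation": [-6,6,-10],"twist": [0,0,0],"hand": 0.5},
])

```text
time: 25.82
ee_pos: [514.8, -173.5, 206.0]
ee_rot: [1.0, -0.012, 0.001, -0.0]
ft_force: [0.7, -1.4, 0.2]
gripper_width: 42.8
grasp_force: 0.0
```

carry_out([
  {"translation": [-12.2,15,-1],"twist": [0,0,-1.7],"hand": 0.45},
  {"translation": [-12.2,15,-1],"twist": [0,0,-1.7],"hand": 0.45},
  {"translation": [-12.2,15,-1],"twist": [0,0,-1.7],"hand": 0.45},
  {"translation": [-12.2,15,-1],"twist": [0,0,-1.7],"hand": 0.45},
  {"translation": [-12.2,15,-1],"twist": [0,0,-1.7],"hand": 0.45},
])

```text
time: 26.45
ee_pos: [388.6, -321.3, 213.8]
ee_rot: [1.0, 0.0, 0.0, -0.0]
ft_force: [1.3, 0.1, 0.1]
gripper_width: 47.2
grasp_force: 0.0
```

Run:
```python
from h import *
img,C=look('w10.png',[('new1',0)])
print(fit(img,C,401,-327,0,'g',60))
print(np.round(robot.get_state()['q'],2))
```

```text
new1 0.8 [197. 140.] [ 454.3 -214.9    0. ]
new1 0.73 [263. 329.] [ 267.1 -266.4    0. ]
new1 0.71 [322. 198.] [ 402.1 -326.1    0. ]
new1 0.58 [ 10. 233.] [368.5 -29.    0. ]
t 26.45 [ 388.6 -321.3  213.8]
(array([ 401.482, -324.154,   -1.246]), np.float64(0.62))
[ 0.37  0.23  0.29  1.94 -0.08  0.99 -0.87]
```

View pics/w10.png

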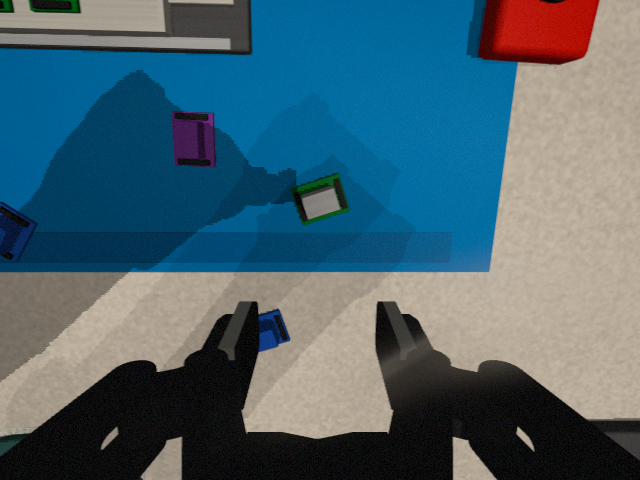

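The third green is at (321,198), long axis nearly along y (yaw −71°). The blue at (268,330) and purple at (194,139) are decoys.

carry_out([
  {"translation": [1.3,0.3,2],"twist": [0,0,10.5],"hand": 0.45},
  {"translation": [1.3,0.3,4],"twist": [0,0,21],"hand": 0.45},
  {"translation": [1.3,0.3,6],"twist": [0,0,31.5],"hand": 0.45},
  {"translation": [1.3,0.3,8],"twist": [0,0,42],"hand": 0.45},
  {"translation": [1.3,0.3,10],"twist": [0,0,52.5],"hand": 0.45},
  {"translation": [1.3,0.3,12],"twist": [0,0,63],"hand": 0.45},
  {"translation": [1.3,0.3,13],"twist": [0,0,71.4],"hand": 0.45},
  {"translation": [1.3,0.3,13],"twist": [0,0,71.4],"hand": 0.45},
])

```text
time: 27.55
ee_pos: [402.0, -323.0, 82.8]
ee_rot: [0.813, -0.582, -0.001, 0.0]
ft_force: [-0.0, 0.7, -0.2]
gripper_width: 46.9
grasp_force: 0.0
```

Run:
```python
from h import *
img,C=look()
print(fit(img,C,401,-325,0,'g',90))
s=robot.get_state();print(s['ee_pos'],2*np.arctan2(s['ee_rot'][1],s['ee_rot'][0]))
```

```text
t 27.55 [ 402.  -323.    82.8]
(array([ 401.305, -324.026,   -1.247]), np.float64(0.71))
[ 402.15640021 -323.39848743   83.44542697] -1.2402588660524165
```

carry_out([
  {"translation": [0,0,4],"twist": [0,0,0],"hand": 0.45},
  {"translation": [0,0,6.7],"twist": [0,0,0],"hand": 0.45},
  {"translation": [0,0,7.5],"twist": [0,0,0],"hand": 0.45},
  {"translation": [0,0,7.5],"twist": [0,0,0],"hand": 0.45},
  {"translation": [0,0,7.5],"twist": [0,0,0],"hand": 0.9},
  {"translation": [0,0,7.5],"twist": [0,0,0],"hand": 0.9},
  {"translation": [0,0,7.5],"twist": [0,0,0],"hand": 0.9},
  {"translation": [0,0,7.5],"twist": [0,0,0],"hand": 0.9},
  {"translation": [0,0,4],"twist": [0,0,0],"hand": 0.9},
  {"translation": [0,0,-2.5],"twist": [0,0,0],"hand": 0.9},
])

```text
time: 28.85
ee_pos: [400.7, -323.8, 106.6]
ee_rot: [0.812, -0.583, -0.001, 0.0]
ft_force: [1.3, 0.1, 0.4]
gripper_width: 18.6
grasp_force: 59.3
```

carry_out([
  {"translation": [-1,-2.4,0],"twist": [0,0,-10],"hand": 0.9},
  {"translation": [-2.2,-5.2,0],"twist": [0,0,-20],"hand": 0.9},
  {"translation": [-3.4,-8.2,0],"twist": [0,0,-30],"hand": 0.9},
  {"translation": [-4.6,-11.2,0],"twist": [0,0,-40],"hand": 0.9},
  {"translation": [-5.8,-14.1,0],"twist": [0,0,-50],"hand": 0.9},
  {"translation": [-7.2,-17.3,0],"twist": [0,0,-60],"hand": 0.9},
  {"translation": [-8.7,-20.9,0],"twist": [0,0,-69.5],"hand": 0.9},
  {"translation": [-8.7,-20.9,0],"twist": [0,0,-69.5],"hand": 0.9},
  {"translation": [-8.7,-20.9,0],"twist": [0,0,-69.5],"hand": 0.9},
])

```text
time: 29.98
ee_pos: [571.3, -175.6, 106.5]
ee_rot: [1.0, -0.017, 0.0, 0.0]
ft_force: [0.3, -0.0, -0.3]
gripper_width: 18.6
grasp_force: 59.4
```

Run:
```python
from h import *
img,C=look('w11.png')
for y in (-70,-122): print(fit(img,C,573,y,20,'g',44))
```

```text
t 29.975 [ 571.3 -175.6  106.5]
(array([ 5.72262e+02, -7.13130e+01, -2.50000e-02]), np.float64(0.66))
(array([ 5.71616e+02, -1.22930e+02, -2.40000e-02]), np.float64(0.66))
```

View pics/w11.png

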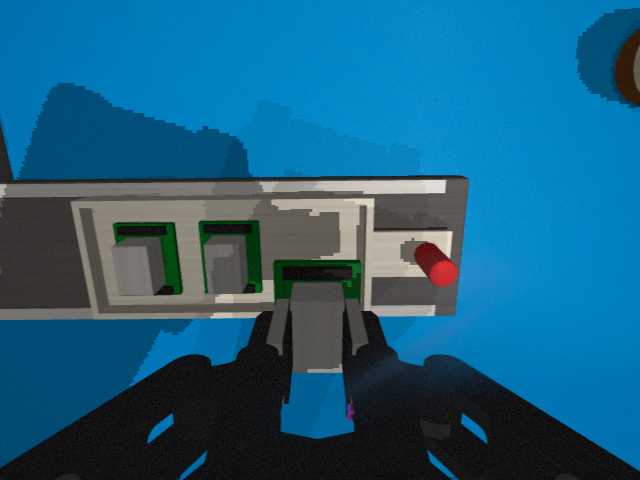

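Two modules lie flat in the sled at (145,262) and (230,258), and the third is over its slot. Lowering it.

carry_out([
  {"translation": [0,-0.1,4],"twist": [0,0,0],"hand": 0.9},
  {"translation": [0,-0.1,7],"twist": [0,0,0],"hand": 0.9},
  {"translation": [0,-0.1,7.8],"twist": [0,0,0],"hand": 0.9},
  {"translation": [0,-0.1,7.8],"twist": [0,0,0],"hand": 0.9},
  {"translation": [0,-0.1,7.8],"twist": [0,0,0],"hand": 0.55},
  {"translation": [0,-0.1,7.8],"twist": [0,0,0],"hand": 0.55},
  {"translation": [0,-0.1,5],"twist": [0,0,0],"hand": 0.55},
  {"translation": [0,-0.1,-1],"twist": [0,0,0],"hand": 0.5},
  {"translation": [-3,2,-7],"twist": [0,0,0],"hand": 0.5},
  {"translation": [-3,2,-10],"twist": [0,0,0],"hand": 0.5},
])

```text
time: 31.28
ee_pos: [539.9, -195.8, 208.9]
ee_rot: [1.0, -0.018, 0.001, 0.0]
ft_force: [0.7, 0.1, -1.0]
gripper_width: 42.6
grasp_force: 0.0
```

Run:
```python
from h import *
img,C=look(None,[('sled_handle',56)])
for y in (-70,-122,-174): print(fit(img,C,573,y,20,'g',38))
red(img,C,(350,50,640,250),56)
print(ray(C,(445,273),56))
```

```text
sled_handle 0.87 [381. 191.] [ 567.8 -245.9   56. ]
t 31.275 [ 539.9 -195.8  208.9]
(array([ 5.7153e+02, -7.0932e+01, -2.5000e-02]), np.float64(0.64))
(array([ 5.70772e+02, -1.22868e+02, -2.00000e-02]), np.float64(0.61))
(array([ 5.69114e+02, -1.74900e+02, -3.50000e-02]), np.float64(0.68))
[ 252   19   38  166 3391] [626.3 176.5] [ 572.3 -431.2   56. ]
[ 15 126  24  24 413] [376.3 186.9] [ 570.9 -242.3   56. ]
[ 498.99184448 -298.88027159   56.        ]
```

carry_out([
  {"translation": [3.1,4.7,3],"twist": [0,0,0],"hand": 0.45},
  {"translation": [3.1,4.7,8],"twist": [0,0,0],"hand": 0.45},
  {"translation": [3.1,4.7,13],"twist": [0,0,0],"hand": 0.45},
  {"translation": [3.1,4.7,16],"twist": [0,0,0],"hand": 0.45},
  {"translation": [3.1,4.7,16.9],"twist": [0,0,0],"hand": 0.45},
  {"translation": [3.1,4.7,16.9],"twist": [0,0,0],"hand": 1},
  {"translation": [3.1,4.7,16.9],"twist": [0,0,0],"hand": 1},
  {"translation": [3.1,4.7,16.9],"twist": [0,0,0],"hand": 1},
  {"translation": [3.1,4.7,16.9],"twist": [0,0,0],"hand": 1},
])

```text
time: 32.5
ee_pos: [571.2, -242.4, 38.5]
ee_rot: [1.0, -0.016, 0.001, 0.0]
ft_force: [-2.1, -0.5, 7.7]
gripper_width: 13.5
grasp_force: 58.9
```

carry_out([
  {"translation": [0,-1,-0.1],"twist": [0,0,0],"hand": 1},
  {"translation": [0,-3,-0.1],"twist": [0,0,0],"hand": 1},
  {"translation": [0,-5.5,-0.1],"twist": [0,0,0],"hand": 1},
  {"translation": [0,-8,-0.1],"twist": [0,0,0],"hand": 1},
  {"translation": [0,-10.5,-0.1],"twist": [0,0,0],"hand": 1},
  {"translation": [0,-13,-0.1],"twist": [0,0,0],"hand": 1},
  {"translation": [0,-15.5,-0.1],"twist": [0,0,0],"hand": 1},
  {"translation": [0,-17.5,-0.1],"twist": [0,0,0],"hand": 1},
  {"translation": [0,-19,-0.1],"twist": [0,0,0],"hand": 1},
  {"translation": [0,-19.8,-0.1],"twist": [0,0,0],"hand": 1},
])

```text
time: 33.75
ee_pos: [576.1, -43.8, 38.6]
ee_rot: [1.0, -0.016, -0.001, 0.0]
ft_force: [-8.9, -37.1, 6.4]
gripper_width: 13.1
grasp_force: 61.4
```

carry_out([
  {"translation": [0,-0.2,0],"twist": [0,0,0],"hand": 1},
  {"translation": [0,-0.4,0],"twist": [0,0,0],"hand": 1},
  {"translation": [0,-0.4,0],"twist": [0,0,0],"hand": 1},
  {"translation": [0,-0.4,0],"twist": [0,0,0],"hand": 1},
])

```text
time: 34.25
ee_pos: [576.1, -44.0, 38.6]
ee_rot: [1.0, -0.018, -0.001, 0.002]
ft_force: [-6.0, -21.5, 5.6]
gripper_width: 13.1
grasp_force: 60.7
```

carry_out([
  {"translation": [0,0,0],"twist": [0,0,0],"hand": 0.5},
  {"translation": [0,0,0],"twist": [0,0,0],"hand": 0.5},
  {"translation": [0,0,-6],"twist": [0,0,0],"hand": 0.5},
  {"translation": [0,0,-30],"twist": [0,0,0],"hand": 0.5},
  {"translation": [0,0,-30],"twist": [0,0,0],"hand": 0.5},
  {"translation": [0,0,-30],"twist": [0,0,0],"hand": 0.5},
  {"translation": [0,0,-30],"twist": [0,0,0],"hand": 0.5},
])

```text
time: 35.12
ee_pos: [577.0, -39.5, 341.2]
ee_rot: [1.0, -0.016, 0.001, -0.0]
ft_force: [-0.2, -0.1, -0.7]
gripper_width: 42.6
grasp_force: 0.0
```

carry_out([
  {"translation": [-0.7,-32,0],"twist": [0,0,43],"hand": 0.5},
  {"translation": [-0.7,-32,0],"twist": [0,0,43],"hand": 0.5},
  {"translation": [-0.7,-32,0],"twist": [0,0,43],"hand": 0.5},
  {"translation": [-0.7,-32,0],"twist": [0,0,43],"hand": 0.5},
  {"translation": [-0.7,-32,0],"twist": [0,0,43],"hand": 0.5},
  {"translation": [-0.7,-32,0],"twist": [0,0,43],"hand": 0.5},
  {"translation": [-0.7,-32,6],"twist": [0,0,43],"hand": 0.5},
  {"translation": [-0.7,-32,12],"twist": [0,0,43],"hand": 0.5},
  {"translation": [-0.7,-32,12],"twist": [0,0,43],"hand": 0.5},
  {"translation": [-0.7,-32,12],"twist": [0,0,43],"hand": 0.5},
])

```text
time: 36.38
ee_pos: [581.4, 280.5, 220.8]
ee_rot: [0.924, -0.381, 0.001, -0.001]
ft_force: [0.8, 0.0, 0.6]
gripper_width: 42.8
grasp_force: 0.0
```

Run:
```python
from h import *
img,C=look(None,[('collar_pin',55),('collar_axis',15)])
red(img,C,(0,0,640,480),55)
s=robot.get_state();print(s['ee_pos'],np.degrees(2*np.arctan2(s['ee_rot'][1],s['ee_rot'][0])))
i2,C2=look(None,[('sled_handle',56),('new1',20)],n='top');red(i2,C2,(280,190,340,225),56)
```

```text
collar_pin 0.56 [325. 219.] [580.  272.8  55. ]
collar_axis 0.92 [372. 161.] [581.3 212.9  15. ]
t 36.375 [581.4 280.5 220.8]
[314 203  18  24 344] [322.4 214.8] [584.  271.7  55. ]
[424 293  54  52 531] [449.6 315.3] [441.2 255.5  55. ]
[581.50314591 280.32115533 220.83448577] -44.86426641673952
sled_handle 0.94 [306. 207.] [576.9 -43.7  56. ]
new1 0.81 [372. 260.] [ 453.3 -206.5   20. ]
new1 0.73 [235. 209.] [580. 132.  20.]
new1 0.72 [301. 294.] [370.8 -30.9  20. ]
new1 0.7 [278. 213.] [571.2  24.5  20. ]
new1 0.53 [260. 210.] [579.   70.6  20. ]
new1 0.53 [396. 335.] [ 272.2 -260.5   20. ]
t 36.525 [581.5 280.3 220.8]
[23 15  6  8 38] [305.8 208.4] [573.8 -43.5  56. ]
```

carry_out([
  {"translation": [0.6,0.4,6],"twist": [0,0,0],"hand": 0.5},
  {"translation": [0.6,0.4,12],"twist": [0,0,0],"hand": 0.5},
  {"translation": [0.6,0.4,16],"twist": [0,0,0],"hand": 0.5},
  {"translation": [0.6,0.4,18.2],"twist": [0,0,0],"hand": 0.5},
  {"translation": [0.6,0.4,18.2],"twist": [0,0,0],"hand": 0.5},
  {"translation": [0.6,0.4,18.2],"twist": [0,0,0],"hand": 1},
  {"translation": [0.6,0.4,18.2],"twist": [0,0,0],"hand": 1},
  {"translation": [0.6,0.4,18.2],"twist": [0,0,0],"hand": 1},
  {"translation": [0.6,0.4,18.2],"twist": [0,0,0],"hand": 1},
])

```text
time: 37.8
ee_pos: [582.9, 273.3, 38.1]
ee_rot: [0.924, -0.382, 0.001, -0.001]
ft_force: [-1.4, -0.6, 8.9]
gripper_width: 12.4
grasp_force: 58.5
```

carry_out([
  {"translation": [-0.61,0.66,-0.2],"twist": [0,0,-4.5],"hand": 1},
  {"translation": [-1.12,1.44,-0.2],"twist": [0,0,-9],"hand": 1},
  {"translation": [-1.51,2.28,-0.2],"twist": [0,0,-13.5],"hand": 1},
  {"translation": [-1.78,3.17,-0.2],"twist": [0,0,-18],"hand": 1},
  {"translation": [-1.91,4.09,-0.2],"twist": [0,0,-22.5],"hand": 1},
  {"translation": [-1.9,5.01,-0.2],"twist": [0,0,-27],"hand": 1},
  {"translation": [-1.76,5.93,-0.2],"twist": [0,0,-31.5],"hand": 1},
  {"translation": [-1.51,6.7,-0.2],"twist": [0,0,-36],"hand": 1},
  {"translation": [-1.27,7.27,-0.2],"twist": [0,0,-40.5],"hand": 1},
  {"translation": [-1.05,7.68,-0.2],"twist": [0,0,-45],"hand": 1},
])

```text
time: 39.05
ee_pos: [518.7, 228.3, 38.6]
ee_rot: [1.0, 0.004, -0.001, -0.001]
ft_force: [-7.3, 12.3, -9.7]
gripper_width: 12.5
grasp_force: 60.3
```

carry_out([
  {"translation": [0,0,0],"twist": [0,0,0],"hand": 1},
  {"translation": [0,0,0],"twist": [0,0,0],"hand": 1},
])

```text
time: 39.3
ee_pos: [518.6, 228.0, 38.6]
ee_rot: [1.0, 0.003, -0.001, -0.001]
ft_force: [-8.1, 10.2, -6.1]
gripper_width: 12.6
grasp_force: 60.4
```

carry_out([
  {"translation": [0,0,0],"twist": [0,0,0],"hand": 0.5},
  {"translation": [0,0,0],"twist": [0,0,0],"hand": 0.5},
  {"translation": [0,0,-6],"twist": [0,0,0],"hand": 0.5},
  {"translation": [0,0,-12],"twist": [0,0,0],"hand": 0.5},
  {"translation": [0,0,-18],"twist": [0,0,0],"hand": 0.5},
  {"translation": [-3,0,-18],"twist": [0,0,0],"hand": 0.5},
  {"translation": [-3,0,-18],"twist": [0,0,0],"hand": 0.5},
])

```text
time: 40.17
ee_pos: [489.5, 225.8, 219.6]
ee_rot: [1.0, 0.001, 0.001, -0.001]
ft_force: [0.2, -0.0, -0.2]
gripper_width: 43.2
grasp_force: 0.0
```

Run:
```python
from h import *
img,C=look('w12.png',[('collar_pin',55),('collar_axis',15)])
red(img,C,(200,100,400,300),55)
i2,C2=look(None,[('sled_handle',56),('new1',20),('done1',3)],n='top')
print(robot.get_state()['ft_force'])
```

```text
collar_pin 0.62 [316. 188.] [519.4 226.9  55. ]
collar_axis 0.66 [334. 111.] [579.2 211.8  15. ]
t 40.175 [489.5 225.8 219.6]
[106  74  18  22 314] [314.6 184.6] [522.3 227.9  55. ]
[ 63 171  38  29 406] [281.8 285. ] [436.8 255.8  55. ]
sled_handle 0.71 [306. 208.] [574.2 -44.4  56. ]
new1 0.73 [278. 210.] [579.3  24.8  20. ]
new1 0.71 [257. 209.] [579.8  78.   20. ]
new1 0.69 [396. 335.] [ 272.5 -258.4   20. ]
new1 0.68 [373. 259.] [ 455.8 -207.8   20. ]
new1 0.55 [236. 209.] [581.8 128.6  20. ]
new1 0.53 [302. 293.] [372.5 -34.5  20. ]
done1 0.55 [307. 208.] [587.  -45.5   3. ]
t 40.325 [490.9 225.4 218.3]
[-0.19153537  0.5864675  -0.40847722]
```

View pics/w12.png

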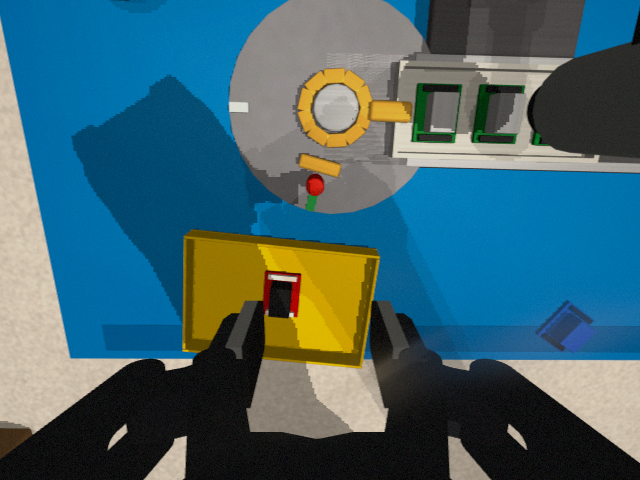

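The red pin at (315,185) lines up with the green mark (312,203). The greens lie in the home sled at (437,112), (499,114) and (545,…), and the red module is flat in the tray at (282,293). Handing in.

```bash
python3 -c "
from bench import robot
print(robot.finish_job())"
```

```text
the job is handed in; nothing more can be done
None
```

The job is handed in, with no verdict returned: the one red module found is in the yellow tray, all three green modules lie flat in the sled, the sled is home against its stop, the collar pin is at the green lock mark (about 1.33 rad), and the gripper is clear of everything.

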